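# Point out the badly shut paint tin, then press its lid home

## Task

One of the four large paint tins was not shut properly: its lid has sprung up on one side. Show the painter which one before it is closed: hold the fingertips a finger's breadth above the raised edge of that lid, without touching it, for two seconds, and then press that edge down until the lid is fully home, and come away. Leave the tin standing in its place, do not lift it or the lid, and do not touch the other tins or shift anything else on the bench.

Things in the scene. Friction and masses are not known exactly. Their poses are not given: they have to be found in the camera images.
- tin_sprung: the paint tin whose lid has sprung up on one side: an upright, loose, full 750 ml lever-lid tin of bare steel with a blank paper label, 100 mm across, about 0.9 kg. Origin: centre of its underside, z up. Its rim, a ring 9 mm wide, is 119 mm above the bench; x points from the middle towards the raised side of the lid
- lid (a joint): how far its lid is sprung, in rad: 0 is fully home (flat, lid top 121.5 mm above the bench), at the start 0.24 to 0.34 with one side up. The lid is a disc 82 mm across and about 4.5 mm thick; the side opposite the raised one still sits in the rim and the lid turns about that edge (40 mm from the tin's axis, at 117 mm height). It is stiff and stays where it is left: about 4 N straight down on the raised edge moves it, until it stops hard when home
- raised_edge (a point): a point on the lid's top face near its most raised edge, 33 mm from the lid's middle and 8 mm in from the lid's outer edge; it moves with the lid: 138 to 146 mm above the bench at the start, 121.5 mm when the lid is home
- tin_shut1: a 750 ml paint tin of the same make and size (100 mm across, lid top 121.5 mm above the bench), its lid pressed fully home all round. Origin: centre of its underside. Not to be touched
- tin_shut2: a 750 ml paint tin of the same make and size (100 mm across, lid top 121.5 mm above the bench), its lid pressed fully home all round. Origin: centre of its underside. Not to be touched
- tin_shut3: a 750 ml paint tin of the same make and size (100 mm across, lid top 121.5 mm above the bench), its lid pressed fully home all round. Origin: centre of its underside. Not to be touched
- cup: white plastic mixing cup, 72 mm across, 85 mm tall, upright. Origin: centre of its underside
- tape: roll of masking tape lying flat, 100 mm across, 25 mm tall. Origin: centre of its underside
- sponge: grey sanding sponge, 100 x 65 x 27 mm, long side along its x. Origin: centre of its underside
- small_tin: small sample tin, 62 mm across, 60 mm tall, its lid shut. Origin: centre of its underside
- brush_pot: glass jar 72 mm across and 85 mm tall with three brushes standing in it, about 185 mm tall in all. Origin: centre of its underside
- brush: paint brush lying flat along its x. Origin: near its middle, on the bench
- palette_knife: palette knife lying flat along its x, 200 mm long. Origin: near its middle, on the bench
- scraper: paint scraper with a wooden handle lying flat along its x, 170 mm long, blade 60 mm wide to +x. Origin: near its middle, on the bench
Mind the look-alikes: they are no part of the job. Leave any pink look-alike of the tin_sprung alone.

How it is judged (in metres and radians):
On the way, in this order (a step that is already met when the one before it is completed fails the run):
1. the fingertips dwell just above the raised edge of the sprung lid (within about 28 mm sideways, at most about 45 mm above it) without touching, for 1.5 s of the two asked (horizontal distance between the grasp point and raised_edge below 0.028 m and z of the grasp point in the frame of tin_sprung above 0.14 m and distance between the grasp point and raised_edge between 0.02 and 0.068 m and value of joint lid above 0.2 rad and contact force between the fingers and tin_sprung below 0.3 N and distance of tin_sprung from where it was at the start of the episode below 0.01 m), for 1.5 s.
2. the lid is pressed fully home (value of joint lid below 0.03 rad), for 0.2 s.
At the end, for the whole second after the job is handed in: The lid is home (within 0.03 rad, about 2 mm at the edge), its tin upright and at rest within 25 mm of where it stood; the shut tins are within 15 mm and everything else within 20 mm of where they stood (value of joint lid below 0.03 rad and distance of tin_sprung from where it was at the start of the episode below 0.025 m and angle between tin_sprung's own z axis and vertical below 0.05 rad and linear speed of tin_sprung below 0.02 m/s and distance of each of tin_shut1, tin_shut2, tin_shut3 from where it was at the start of the episode below 0.015 m and distance of each of cup, tape, sponge, small_tin, brush_pot, brush, palette_knife, scraper from where it was at the start of the episode below 0.02 m); the robot touches nothing.
It fails at once if the tin with the sprung lid is lifted, tipped or shoved along (height (world z) of tin_sprung above 0.012 m or angle between tin_sprung's own z axis and vertical above 0.12 rad or distance of tin_sprung from where it was at the start of the episode above 0.025 m).
It fails at once if the sprung lid is prised farther up (value of joint lid above 0.42 rad).
It fails at once if a properly shut tin is touched or moved (contact force between any of the fingers, the arm and tin_shut1 above 1 N or contact force between any of the fingers, the arm and tin_shut2 above 1 N or contact force between any of the fingers, the arm and tin_shut3 above 1 N or distance of any of tin_shut1, tin_shut2, tin_shut3 from where it was at the start of the episode above 0.015 m).
It fails at once if another thing on the bench is moved (distance of any of cup, tape, sponge, small_tin, brush_pot, brush, palette_knife, scraper from where it was at the start of the episode above 0.02 m).
It also fails if it takes over 38 s, if anything falls off the work surface, if the arm or the gripper's body presses on something with over 40 N, if the wrist force passes 120 N, or if a joint passes its speed limit or range.

## Robot

A 6-joint arm with a two-finger parallel gripper is mounted at the origin on the work surface. World frame = base frame: x ahead of the robot, y to its left, z up, the work surface at z = 0. Lengths are in mm, angles in degrees, forces in N, time in s.
With the tool pointing down it reaches from about 300 to 850 mm from the base axis. Payload 4.2 kg.
Tool frame: the origin (TCP) lies midway between the tips of the shut fingers; the grasp point (between the pads) lies 19 mm behind it (env.hold_point_z is the z of the grasp point in the tool frame, in mm); z points along the fingers, y is the direction in which the jaws open and shut (so a half turn about z gives the same grasp; the last joint's range is limited). The gripper opens to 91 mm and grips with 3 to 60 N. Pads are 32 mm wide; open, the fingers measure 118 mm over their backs; the gripper's body (76 mm by 178 mm) begins 60 mm behind the grasp point.
Start: joints at [70.359, 18.312, 89.639, -0, 72.044, -1.146], TCP at [182.407, 545.321, 177.576] pointing down, gripper open.
Joint ranges: [-177.97, 177.97], [-48.28, 115.42], [12.27, 149.76], [-77.06, 257.06], [2.81, 150.46], [-146.56, 146.56]. Speed limits (degrees/s): [147.25, 147.25, 180, 180, 180, 180].

## Interface

Orientations are given as [roll, pitch, yaw] about the fixed x, y, z axes, in that order (R = Rz(yaw) Ry(pitch) Rx(roll)).
In Python, from workcell import env, grab_frame, camera_params, spotter gives the robot as it stands. The module is installed in compiled form; this text tells all that it offers.
- The arm moves only by the shell command python3 -m jog 'ROWS' [FORCE]. ROWS is text: rows parted by semicolons, each of 7 numbers parted by spaces: the turn, a rotation vector about the world's x, y, z in units of 5 degrees (1.0 is 5 degrees), then the shift along the world's x, y, z in units of 25 mm (1.0 is 25 mm), then the opening, from 0 (shut) to 1 (fully open). A call has 1 to 5 rows; each row is the pose to reach, as a shift and turn from the pose commanded when the call began; what a row does not reach only later rows make up. A row lasts 1/8 s, in which the tool goes at most 62.5 mm and 10.7 degrees, less where a joint would pass 70% of its speed; a pose out of reach is approached as far as the arm can. A call with a gripper value outside its range is refused whole. The fingers move at their own pace and stop on an object; FORCE is the grip in N (left out, the last holds). Time passes only in rows, so rows that repeat a pose let the fingers close. It gives the time, the measured TCP pose, the force and the opening at its end, in the units of the state.
- env.state(): the state, without advancing time (a new reading comes with each control period).
- grab_frame(name): name is "side" or "top"; returns the picture (480x640x3 uint8, red, green, blue); there is no depth.
- camera_params(name): a dict with "K" (3x3 intrinsics, pixels), "rvec" (rotation vector, rad) and "tvec" (3), from world to camera coordinates, as OpenCV has them. Camera axes: x right, y down, z forward; pixel columns grow to the right and rows downward; lengths in mm; the calibration is good to about 2 mm. A picture is of the moment at which its call begins. camera_params takes no time and is no camera call.
- env.job_done(): hands the job in, once; it reports no verdict.
Trained networks look in the newest picture that a camera, given by its name, has taken for a name from the list of things; names that differ only in an ending like _2 or _b are one class to them, and where a whole thing is asked for, a point or a joint stands for the part that bears it (a point fixed in the world has none). Each returns a list of dicts, best first, with "conf" (0 to 1); they miss things now and then, are a little off and sometimes report something else, mostly with a low value. They report only what shows in the picture. A call takes as long as a camera call. They do not tell look-alikes from the thing itself.
- spotter.look_for(query, camera): "box" ([left, top, width, height] in pixels, round what is visible of it).
- spotter.trace(query, camera): "region" (480x640 bool, what is visible of it) and "box" ([left, top, width, height] in pixels, round what is visible of it).
The state is a dict: "time_s": time; "qpos": joint angles; "qvel": joint speeds; "effort": joint torques, N m; "ee_pos": TCP position; "ee_rot": TCP orientation; "force": force on the tool from outside, world axes, zero at the start; "torque": the same for the moment, N m; "gripper_width": finger opening in mm.
Only numpy, scipy, OpenCV 4.12 (cv2) and the standard library are available. Lean on these libraries where they do the work, as an engineer would, in place of code of your own. Each camera call takes 0.05 s, during which the arm holds its last target. There are 200 camera calls.

## Working session

There is one attempt and no reset: what is moved stays moved. The work goes in short steps, Python scripts to look and compute and a shell command to move; the robot and the scene stay as the last step left them, time stands still between calls to the robot, and variables do not carry over. Pictures are saved under pics/ and viewed, about 8 in all and at most 12, crops included, and the job is handed in when it is done.

```bash
mkdir -p pics; python3 - <<'E'
from workcell import env, grab_frame, camera_params, spotter
import cv2
for c in ("side","top"):
    im=grab_frame(c); cv2.imwrite(f"pics/{c}0.png",im[:,:,::-1])
    for q in ("tin_sprung","raised_edge","tin_shut1","lid"):
        print(c,q,[(([round(v) for v in d["box"]]),round(d["conf"],2)) for d in spotter.look_for(q,c)])
s=env.state();print(s["time_s"],s["ee_pos"],s["ee_rot"],s["gripper_width"],env.hold_point_z)
E
```

```text
side tin_sprung [([279, 300, 52, 71], 0.98), ([196, 288, 55, 61], 0.86), ([206, 337, 58, 77], 0.74), ([216, 202, 39, 32], 0.68), ([202, 236, 48, 53], 0.55)]
side raised_edge [([210, 345, 44, 38], 0.84), ([210, 292, 34, 34], 0.79), ([205, 232, 34, 26], 0.78), ([283, 303, 38, 37], 0.69)]
side tin_shut1 [([257, 169, 40, 39], 0.76), ([323, 241, 46, 66], 0.75), ([360, 340, 91, 33], 0.41)]
side lid [([285, 302, 38, 37], 0.87), ([214, 344, 41, 38], 0.78), ([204, 234, 35, 24], 0.7), ([207, 292, 38, 30], 0.69)]
top tin_sprung [([387, 261, 51, 41], 0.94), ([404, 329, 54, 46], 0.59), ([272, 311, 47, 52], 0.59)]
top raised_edge [([281, 320, 33, 36], 0.94), ([361, 329, 29, 36], 0.89), ([420, 335, 40, 36], 0.7), ([400, 266, 38, 32], 0.56)]
top tin_shut1 [([326, 200, 44, 48], 0.93), ([247, 245, 46, 47], 0.61), ([184, 234, 57, 45], 0.57)]
top lid [([401, 264, 33, 35], 0.98), ([360, 330, 39, 37], 0.92), ([278, 320, 34, 36], 0.7), ([419, 333, 37, 37], 0.69)]
0.5 [182.38565258 545.30018492 177.53933834] [ 1.79998904e+02 -1.75091663e-03  1.61503398e+02] 91.24393062366525 -18.8
```

View pics/side0.png

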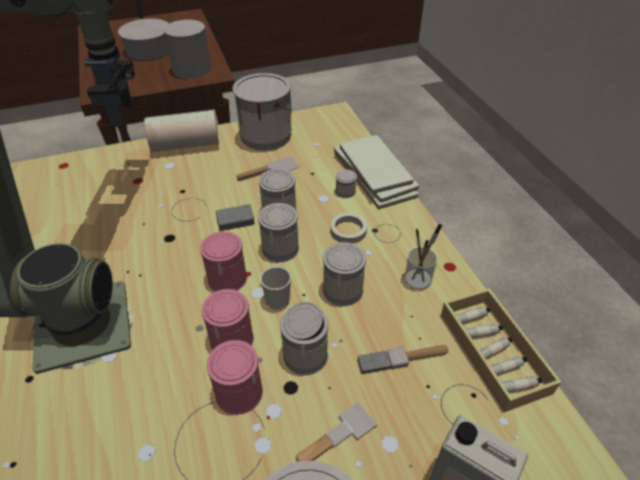

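View pics/top0.png

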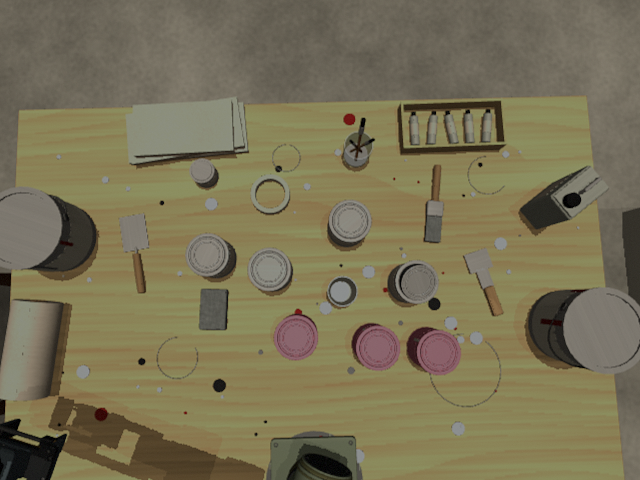

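Candidates for the sprung tin are four steel tins, at top (413,282), (349,222), (270,270) and (211,256), and three pink look-alikes at (296,337), (377,347) and (437,352). Steel (413,282), at side (305,337), seems to have the tilted lid. I'll check it in a close crop.

```bash
cat > h.py <<'E'
import numpy as np, cv2
from workcell import env, grab_frame, camera_params, spotter
def proj(c,P):
    p=camera_params(c); return cv2.projectPoints(np.float64(P).reshape(-1,1,3),np.float64(p["rvec"]),np.float64(p["tvec"]),np.float64(p["K"]),None)[0][:,0]
def back(c,uv,z):
    p=camera_params(c);R=cv2.Rodrigues(np.float64(p["rvec"]))[0];t=np.float64(p["tvec"]).ravel()
    d=R.T@np.linalg.inv(p["K"])@[uv[0],uv[1],1];o=-R.T@t
    return o+d*(z-o[2])/d[2]
def ring(x,y,r,z,n=60):
    a=np.linspace(0,2*np.pi,n);return np.c_[x+r*np.cos(a),y+r*np.sin(a),0*a+z]
E
python3 - <<'E'
from h import *
t=cv2.imread("pics/top0.png");s=cv2.imread("pics/side0.png")
A=cv2.resize(t[252:312,376:446],(466,400),interpolation=3);B=cv2.resize(s[295:375,270:340],(350,400),interpolation=3)
C=cv2.resize(t[190:290,180:380],(466,233),interpolation=3)
D=cv2.resize(s[165:305,240:380],(233,233),interpolation=3)
o=np.zeros((600,800,3),np.uint8);o[:400,:450]=A[:, :450];o[:400,450:]=B;o[400:,:466]=C[:200];o[400:,500:733]=D[33:]
cv2.imwrite("pics/crop1.png",o)
for uv in [(413,282),(349,222),(270,270),(211,256)]: print(uv,back("top",uv,60).round())
p=camera_params("top");R=cv2.Rodrigues(np.float64(p["rvec"]))[0];print((-R.T@np.float64(p["tvec"]).ravel()).round())
p=camera_params("side");R=cv2.Rodrigues(np.float64(p["rvec"]))[0];print((-R.T@np.float64(p["tvec"]).ravel()).round())
E
```

```text
(413, 282) [ 468. -250.   60.]
(349, 222) [ 617. -101.   60.]
(270, 270) [506.  92.  60.]
(211, 256) [543. 234.  60.]
[ 441.   -7. 1225.]
[ 293. -857.  987.]
```

View pics/crop1.png

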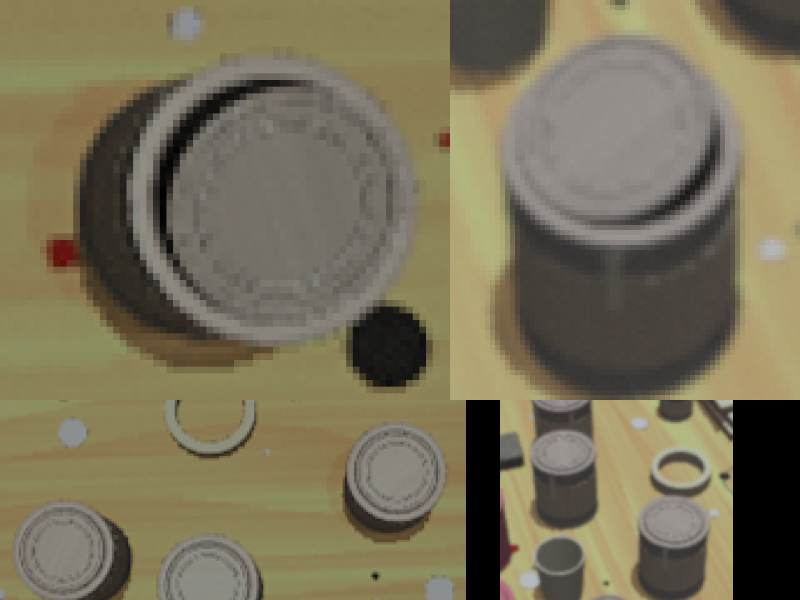

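The crop confirms it: tin (413,282) has a dark crescent under its lid in both views, and the others sit flat. Next I'll fit position and tilt direction with a small render model (rim, gap, lid).

```bash
cat > fit.py <<'E'
from h import *
from scipy.optimize import differential_evolution
S=4
win={"top":(376,252,446,312),"side":(270,295,340,375)}
ims={}
for c,(a,b,e,f) in win.items():
    g=cv2.cvtColor(cv2.imread(f"pics/{c}0.png"),6)[b:f,a:e]; ims[c]=cv2.GaussianBlur(cv2.resize(g,None,fx=S,fy=S,interpolation=cv2.INTER_CUBIC),(0,0),2).astype(float)
def lidpts(x,y,ph,th,r,h,n=80):
    a=np.linspace(0,2*np.pi,n);u=r*np.cos(a)+40;v=r*np.sin(a)
    U=-40+u*np.cos(th)-h*np.sin(th);Z=117+u*np.sin(th)+h*np.cos(th)
    return np.c_[x+U*np.cos(ph)-v*np.sin(ph),y+U*np.sin(ph)+v*np.cos(ph),Z]
def masks(c,p):
    x,y,ph,th=p[:4];a,b,_,_=win[c];m=np.zeros(ims[c].shape,np.uint8)
    d=p[4:6] if c=="side" else (0,0)
    f=lambda P:np.int32(((proj(c,P)-[a,b]+.5)*S-.5+np.array(d)*S).round())
    cv2.fillPoly(m,[f(ring(x,y,50,119))],1);cv2.fillPoly(m,[f(ring(x,y,41,119))],2)
    cv2.fillPoly(m,[cv2.convexHull(np.r_[f(lidpts(x,y,ph,th,41,0)),f(lidpts(x,y,ph,th,41,4.5))])],4)
    cv2.fillPoly(m,[f(lidpts(x,y,ph,th,41,4.5))],3);return m
def cost(p):
    s=0;n=0
    for c in ims:
        m=masks(c,p);I=ims[c];o=cv2.dilate((m>0).astype(np.uint8),np.ones((13,13)))>0
        o&=(m==0)
        for k in (1,2,3,4):
            v=I[m==k]
            if len(v): s+=((v-np.median(v))**2).sum() if k!=2 else ((v-25)**2).sum();n+=len(v)
        v=I[m==1]; w=I[o]; s-= 0.0 if not len(w) else 1.0*min(30,(np.median(v)-w.mean()))**2*len(w)
    return s/n
if __name__=="__main__":
    c0=back("top",(417.1,282),119)
    r=differential_evolution(cost,[(c0[0]-8,c0[0]+8),(c0[1]-8,c0[1]+8),(-np.pi,np.pi),(.22,.36),(-1.5,1.5),(-1.5,1.5)],seed=1,maxiter=60,popsize=12)
    p=r.x;print(c0,p.round(3),np.degrees(p[2]),r.fun)
    x,y,ph,th=p[:4];print("raised",lidpts(x,y,ph,th,33,4.5)[0].round(1))
    o=[]
    for c in ims:
        v=cv2.cvtColor(ims[c].astype(np.uint8),8);m=masks(c,p)
        for k,col in ((1,(0,255,0)),(2,(0,0,255)),(3,(255,255,0))):
            cv2.drawContours(v,cv2.findContours((m>=k).astype(np.uint8),0,1)[0],-1,col,1)
        o.append(cv2.resize(v,(390,390)))
    cv2.imwrite("pics/fit.png",np.hstack(o))
E
python3 fit.py
```

```text
Traceback (most recent call last):
  File "fit.py", line 31, in <module>
    r=differential_evolution(cost,[(c0[0]-8,c0[0]+8),(c0[1]-8,c0[1]+8),(-np.pi,np.pi),(.22,.36),(-1.5,1.5),(-1.5,1.5)],seed=1,maxiter=60,popsize=12)
  File "fit.py", line 22, in cost
    m=masks(c,p);I=ims[c];o=cv2.dilate((m>0).astype(np.uint8),np.ones((13,13)))>0
  File "fit.py", line 17, in masks
    cv2.fillPoly(m,[cv2.convexHull(np.r_[f(lidpts(x,y,ph,th,41,0)),f(lidpts(x,y,ph,th,41,4.5))])],4)
                                                                   ~^^^^^^^^^^^^^^^^^^^^^^^^^^
  File "fit.py", line 15, in <lambda>
    f=lambda P:np.int32(((proj(c,P)-[a,b]+.5)*S-.5+np.array(d)*S).round())
                          ~~~~^^^^^
  File "h.py", line 4, in proj
    p=camera_params(c); return cv2.projectPoints(np.float64(P).reshape(-1,1,3),np.float64(p["rvec"]),np.float64(p["tvec"]),np.float64(p["K"]),None)[0][:,0]
ValueError: time passes only in moves, steps and waits
```

```bash
sed -i 's/^def proj/from functools import lru_cache\ncamera_params=lru_cache(None)(camera_params)\ndef proj/' h.py; time python3 fit.py
```

```text
[ 465.97596945 -246.79018791  119.        ] [ 4.67561e+02 -2.46141e+02  3.72000e-01  3.17000e-01 -1.17000e-01
  5.00000e-03] 21.33198479809145 49.68960450046629
raised [ 493.6 -236.   144. ]
real	0m27.804s
user	0m28.197s
sys	0m0.111s
```

View pics/fit.png

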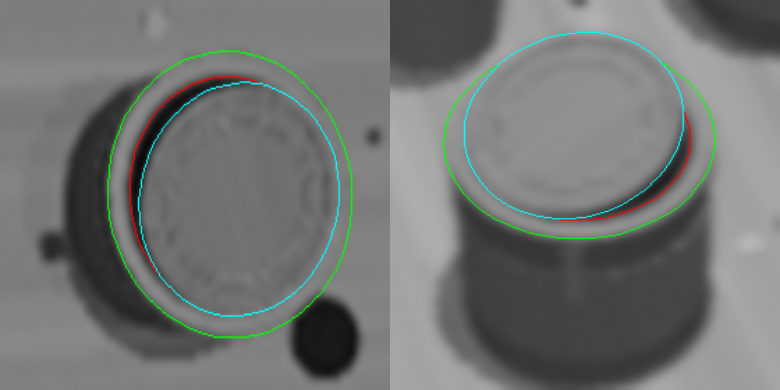

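The fit matches both views: tin at (468,-246), lid raised towards 21° with a tilt of about 0.32, raised edge near (494,-236,144). I'll shut the fingers, rise and cross over.

```bash
python3 - <<'E'
from fit import *
for d in range(-180,180,20): print(d,round(cost([467.5,-246,np.radians(d),.3,0,0])),end="; ")
E
python3 -m jog '0 0 0 0.4 -1 1 0; 0 0 0 1.2 -3 1 0; 0 0 0 2 -5 1 0; 0 0 0 2.8 -7 1 0; 0 0 0 3.6 -9 1 0' 20
python3 -m jog '0 0 0 0.8 -2 0 0; 0 0 0 1.6 -4 0 0; 0 0 0 2.4 -6 0 0; 0 0 0 3.2 -8 0 0; 0 0 0 4 -10 0 0'
```

```text
-180 889; -160 959; -140 988; -120 974; -100 922; -80 841; -60 711; -40 529; -20 311; 0 124; 20 57; 40 110; 60 203; 80 287; 100 387; 120 507; 140 648; 160 781; time_s: 1.12
ee_pos: [272.9, 318.8, 202.8]
ee_rot: [180.0, 0.0, 161.5]
force: [1.0, 0.1, 0.2]
gripper_width: 44.0
time_s: 1.75
ee_pos: [372.9, 68.7, 202.9]
ee_rot: [180.0, 0.1, 161.5]
force: [1.3, 0.4, -0.4]
gripper_width: 0.2
```

```bash
python3 -m jog '0 0 0 0.8 -2 0 0; 0 0 0 1.6 -4 0 0; 0 0 0 2.4 -6 0 0; 0 0 0 3.2 -8 0 0; 0 0 0 4 -10 0 0'
python3 -m jog '0 0 0 0.45 -1.1 0 0; 0 0 0 0.88 -2.16 0 0; 0 0 0 0.88 -2.16 -0.8 0; 0 0 0 0.88 -2.16 -1.4 0; 0 0 0 0.88 -2.16 -1.4 0'
python3 - <<'E'
from h import *
t=grab_frame("top");s=grab_frame("side");print(env.state()["time_s"],env.state()["ee_pos"].round(1))
A=cv2.resize(t[212:332,346:466],(400,400),interpolation=3);B=cv2.resize(s[260:380,250:370],(400,400),interpolation=3)
cv2.imwrite("pics/near.png",np.hstack([A,B])[:,:,::-1])
E
```

```text
time_s: 2.38
ee_pos: [472.9, -181.5, 202.8]
ee_rot: [180.0, 0.0, 161.5]
force: [0.0, -0.1, 1.0]
gripper_width: 0.6
time_s: 3.0
ee_pos: [493.4, -233.0, 166.3]
ee_rot: [180.0, -0.2, 161.5]
force: [0.4, 0.0, -0.1]
gripper_width: 0.3
3.1 [ 494.6 -233.4  168. ]
```

View pics/near.png

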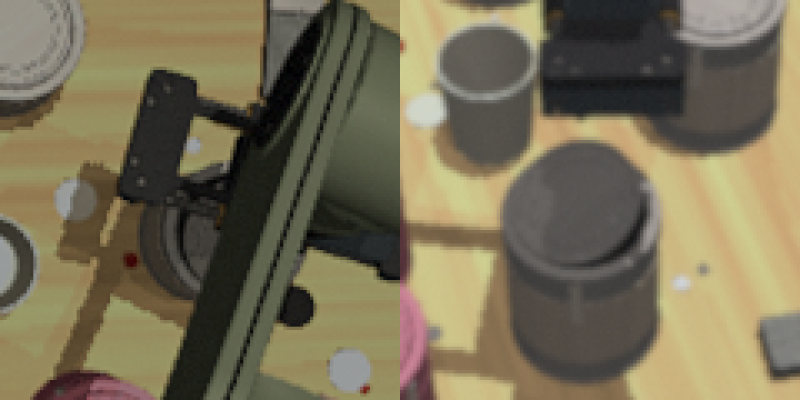

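```bash
python3 - <<'E'
from h import *
for P in [(494.6,-233.4,168),(494.6,-233.4,228),(493.6,-236,144)]: 
    print(P,proj("side",P).round(),proj("top",P).round())
s=grab_frame("side");cv2.imwrite("pics/side2.png",s[:,:,::-1]);st=env.state();print(st["qpos"],st["ee_pos"],st["ee_rot"])
E
```

```text
(494.6, -233.4, 168) [[314. 300.]] [[415. 268.]]
(494.6, -233.4, 228) [[314. 280.]] [[421. 267.]]
(493.6, -236, 144) [[314. 308.]] [[414. 269.]]
[-2.64778803e+01  1.61159362e+01  9.42075266e+01  6.73729446e-03
  6.96016949e+01 -9.80130566e+01] [ 494.81085927 -233.57168117  168.3182245 ] [-1.79995823e+02  7.49921631e-02  1.61532835e+02]
```

View pics/side2.png

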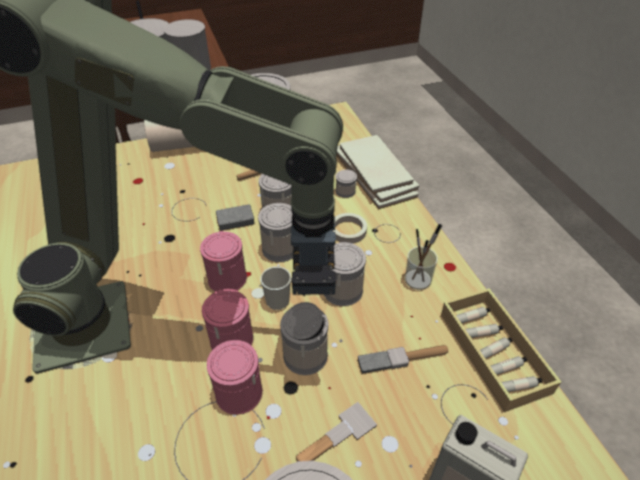

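The arm body hides the fingertips in the side view, but the gripper sits where the calibration predicts (TCP projects to (314,300)). The lid is still raised. I'll come down a little, to about 18 mm above the edge, and dwell.

```bash
python3 -m jog '0 0 0 0 -0.05 -0.25 0; 0 0 0 0 -0.05 -0.25 0; 0 0 0 0 -0.05 -0.25 0; 0 0 0 0 -0.05 -0.25 0; 0 0 0 0 -0.05 -0.25 0'
python3 -m jog '0 0 0 0 0 0 0; 0 0 0 0 0 0 0; 0 0 0 0 0 0 0; 0 0 0 0 0 0 0; 0 0 0 0 0 0 0' >/dev/null
python3 -m jog '0 0 0 0 0 0 0; 0 0 0 0 0 0 0; 0 0 0 0 0 0 0; 0 0 0 0 0 0 0; 0 0 0 0 0 0 0' >/dev/null
python3 -m jog '0 0 0 0 0 0 0; 0 0 0 0 0 0 0; 0 0 0 0 0 0 0; 0 0 0 0 0 0 0; 0 0 0 0 0 0 0' >/dev/null
python3 -m jog '0 0 0 0 0 0 0; 0 0 0 0 0 0 0; 0 0 0 0 0 0 0; 0 0 0 0 0 0 0; 0 0 0 0 0 0 0'
```

```text
time_s: 3.78
ee_pos: [494.5, -235.0, 161.4]
ee_rot: [180.0, 0.0, 161.5]
force: [-0.6, 0.1, -0.3]
gripper_width: 0.4
time_s: 6.28
ee_pos: [494.4, -234.9, 161.3]
ee_rot: [180.0, -0.0, 161.5]
force: [0.7, 1.0, -0.5]
gripper_width: 0.6
```

Held about 3 s. Now I'll press slowly, down to just above home first.

```bash
python3 -m jog '0 0 0 0 0 -0.2 0; 0 0 0 0 0 -0.4 0; 0 0 0 0 0 -0.6 0; 0 0 0 0 0 -0.75 0; 0 0 0 0 0 -0.85 0'
python3 -m jog '0 0 0 0 0 -0.1 0; 0 0 0 0 0 -0.2 0; 0 0 0 0 0 -0.3 0; 0 0 0 0 0 -0.4 0; 0 0 0 0 0 -0.5 0'
```

```text
time_s: 6.9
ee_pos: [494.3, -234.9, 139.7]
ee_rot: [180.0, -0.0, 161.5]
force: [-0.1, -0.5, -0.0]
gripper_width: 0.4
time_s: 7.52
ee_pos: [494.4, -234.9, 127.4]
ee_rot: [180.0, 0.0, 161.5]
force: [-0.7, 0.5, 1.0]
gripper_width: 0.1
```

```bash
python3 -m jog '0 0 0 0 0 -0.05 0; 0 0 0 0 0 -0.1 0; 0 0 0 0 0 -0.15 0'
python3 -m jog '0 0 0 0 0 -0.04 0; 0 0 0 0 0 -0.08 0; 0 0 0 0 0 -0.12 0'
```

```text
time_s: 7.9
ee_pos: [494.5, -234.9, 123.8]
ee_rot: [180.0, 0.0, 161.5]
force: [0.1, -0.1, -0.6]
gripper_width: 0.9
time_s: 8.28
ee_pos: [494.4, -234.9, 120.8]
ee_rot: [180.0, -0.0, 161.5]
force: [0.2, 0.2, -0.3]
gripper_width: 0.5
```

There's no reaction force even at the nominal home height, so I'll look.

```bash
python3 - <<'E'
from h import *
t=grab_frame("top");s=grab_frame("side");st=env.state();print(st["time_s"],st["force"],st["torque"],st["effort"])
A=cv2.resize(t[212:332,346:466],(400,400),interpolation=3);B=cv2.resize(s[285:385,260:360],(400,400),interpolation=3)
cv2.imwrite("pics/press.png",np.hstack([A,B])[:,:,::-1])
E
```

```text
8.375 [-0.36553934  0.50110094  0.31850366] [ 0.03580372 -0.04662499  0.01589935] [-1.01836315e-03 -3.95437682e+01 -2.15568835e+01 -4.15098458e-02
  6.00676588e-02 -6.74951866e-05]
```

View pics/press.png

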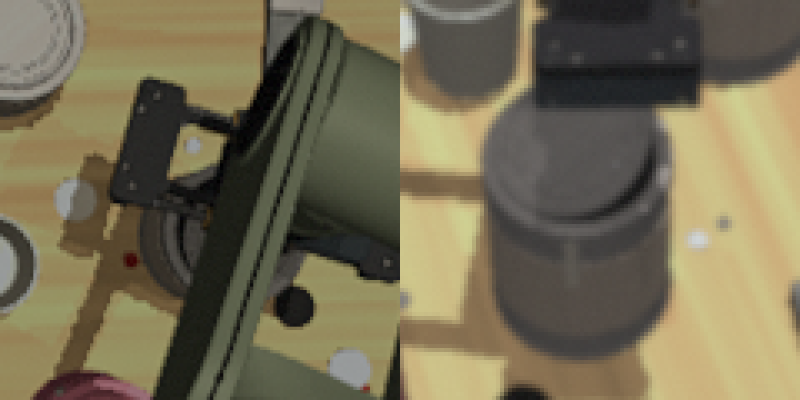

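```bash
python3 - <<'E'
from h import *
from scipy.spatial.transform import Rotation as Ro
st=env.state();R=Ro.from_euler("xyz",st["ee_rot"],degrees=True).as_matrix();T=st["ee_pos"]
im=cv2.imread("pics/side0.png")
s=grab_frame("side")[:,:,::-1].copy();t=grab_frame("top")[:,:,::-1].copy()
k=5
def box(im,c,org,hx,hy,z0,z1,col):
    for z in (z0,z1):
        P=[T+R@[a*hx,b*hy,z] for a,b in((1,1),(1,-1),(-1,-1),(-1,1))]
        q=np.int32((proj(c,P)-org+.5)*k); print(c,z,proj(c,P).round().tolist()); cv2.polylines(im,[q],True,col,1)
def crop(c,im,u,v,w,h): return cv2.resize(im[v:v+h,u:u+w],None,fx=k,fy=k,interpolation=cv2.INTER_CUBIC)
A=crop("side",s,260,240,80,110);B=crop("top",t,376,232,80,110)
for im_,c,org in((A,"side",(260,240)),(B,"top",(376,232))):
    box(im_,c,org,38,89,-79,-100,(0,255,255));box(im_,c,org,16,13,0,-60,(0,0,255))
cv2.imwrite("pics/box.png",cv2.convertScaleAbs(np.hstack([A,B]),alpha=1.6))
E
```

```text
side -79 [[296.0, 258.0], [293.0, 328.0], [335.0, 327.0], [332.0, 257.0]]
side -100 [[295.0, 251.0], [293.0, 321.0], [335.0, 321.0], [332.0, 250.0]]
side 0 [[307.0, 310.0], [306.0, 320.0], [322.0, 320.0], [322.0, 310.0]]
side -60 [[306.0, 292.0], [306.0, 302.0], [322.0, 302.0], [322.0, 291.0]]
top -79 [[374.0, 273.0], [455.0, 297.0], [464.0, 263.0], [384.0, 238.0]]
top -100 [[375.0, 272.0], [458.0, 297.0], [467.0, 262.0], [385.0, 237.0]]
top 0 [[404.0, 275.0], [415.0, 278.0], [419.0, 265.0], [408.0, 261.0]]
top -60 [[409.0, 273.0], [421.0, 277.0], [425.0, 263.0], [413.0, 259.0]]
```

View pics/box.png

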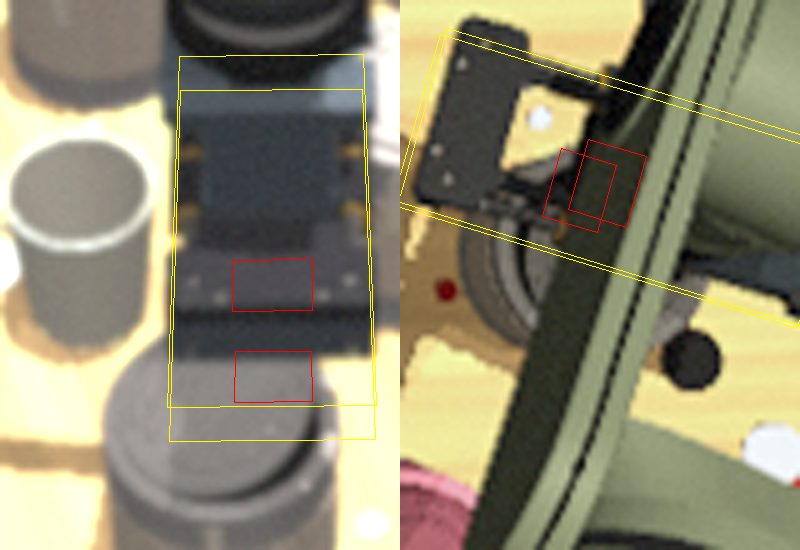

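```bash
python3 - <<'E'
from h import *
from scipy.spatial.transform import Rotation as Ro
R=Ro.from_euler("xyz",[180,0,161.5],degrees=True).as_matrix();T=np.array([182.4,545.3,177.5])
s=cv2.imread("pics/side0.png");t=cv2.imread("pics/top0.png");k=4
A=cv2.resize(s[60:170,60:160],None,fx=k,fy=k,interpolation=3);B=cv2.resize(t[370:480,0:100],None,fx=k,fy=k,interpolation=3)
for im,c,o in((A,"side",(60,60)),(B,"top",(0,370))):
  for y0,y1 in((45.5,59),(-59,-45.5)):
    for z in(0,-60):
      P=[T+R@[a,b,z] for a,b in((16,y0),(16,y1),(-16,y1),(-16,y0))]
      cv2.polylines(im,[np.int32((proj(c,P)-o+.5)*k)],True,(0,0,255) if z==0 else (0,255,255),1)
cv2.imwrite("pics/start.png",cv2.convertScaleAbs(np.hstack([A,B]),alpha=2))
E
```

```text
(no output)
```

View pics/start.png

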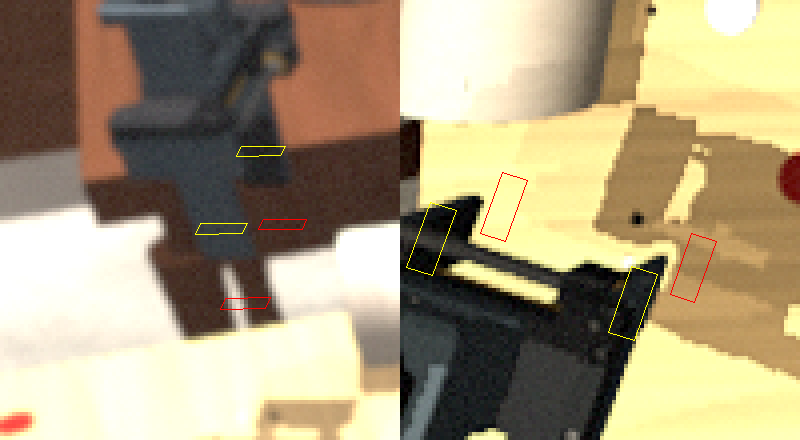

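```bash
cat > tri.py <<'E'
from h import *
def tri(s,t):
    Ps=[]
    for c in("side","top"):
        p=camera_params(c);Ps.append(np.float64(p["K"])@np.c_[cv2.Rodrigues(np.float64(p["rvec"]))[0],np.float64(p["tvec"]).ravel()])
    X=cv2.triangulatePoints(Ps[0],Ps[1],np.float64(s).reshape(2,1),np.float64(t).reshape(2,1))[:,0];X=X[:3]/X[3]
    return X,proj("side",X)[0]-s,proj("top",X)[0]-t
E
python3 - <<'E'
from tri import *
from scipy.spatial.transform import Rotation as Ro
R=Ro.from_euler("xyz",[180,0,161.5],degrees=True).as_matrix();T=np.array([182.4,545.3,177.5])
for s,t in(((123.3,124),(65.8,434)),((132.5,105.3),(19.5,418.8))):
    X,a,b=tri(s,t);print(X.round(1),"tool",(R.T@(X-T)).round(1),a.round(1),b.round(1))
E
```

```text
[181.  493.  212.9] tool [-15.3 -50.1 -35.4] [-0.2 -0. ] [ 0.  -0.4]
[213.3 586.1 213.7] tool [-16.4  48.5 -36.2] [-0.3 -0. ] [ 0.  -0.4]
```

Triangulating the open fingertips in the start pictures shows x/y agreeing within 1 mm, but the real tips are about 36 mm higher than the reported z. So the first dwell was probably too high. The tips are now about 13 mm above the edge. I'll rise 4 mm and repeat the dwell here.

```bash
python3 -m jog '0 0 0 0 0 0.16 0; 0 0 0 0 0 0.16 0; 0 0 0 0 0 0.16 0; 0 0 0 0 0 0.16 0; 0 0 0 0 0 0.16 0'
python3 -m jog '0 0 0 0 0 0 0; 0 0 0 0 0 0 0; 0 0 0 0 0 0 0; 0 0 0 0 0 0 0; 0 0 0 0 0 0 0' >/dev/null
python3 -m jog '0 0 0 0 0 0 0; 0 0 0 0 0 0 0; 0 0 0 0 0 0 0; 0 0 0 0 0 0 0; 0 0 0 0 0 0 0' >/dev/null
python3 -m jog '0 0 0 0 0 0 0; 0 0 0 0 0 0 0; 0 0 0 0 0 0 0; 0 0 0 0 0 0 0; 0 0 0 0 0 0 0' >/dev/null
python3 -m jog '0 0 0 0 0 0 0; 0 0 0 0 0 0 0; 0 0 0 0 0 0 0; 0 0 0 0 0 0 0; 0 0 0 0 0 0 0'
```

```text
time_s: 9.1
ee_pos: [494.3, -234.9, 124.7]
ee_rot: [180.0, -0.0, 161.5]
force: [-0.6, 0.1, -0.4]
gripper_width: 0.4
time_s: 11.6
ee_pos: [494.4, -234.9, 124.8]
ee_rot: [180.0, -0.0, 161.5]
force: [0.3, 0.2, -1.1]
gripper_width: 0.5
```

Now down to contact, in steps, watching the force.

```bash
python3 -m jog '0 0 0 0 0 -0.1 0; 0 0 0 0 0 -0.2 0; 0 0 0 0 0 -0.3 0; 0 0 0 0 0 -0.4 0'
python3 -m jog '0 0 0 0 0 -0.08 0; 0 0 0 0 0 -0.16 0; 0 0 0 0 0 -0.24 0'
```

```text
time_s: 12.1
ee_pos: [494.4, -234.9, 114.6]
ee_rot: [180.0, -0.0, 161.5]
force: [-0.7, -0.1, -0.4]
gripper_width: 0.9
time_s: 12.48
ee_pos: [495.0, -234.9, 109.4]
ee_rot: [180.0, 0.1, 161.5]
force: [0.2, 1.7, 3.7]
gripper_width: 0.6
```

```bash
python3 -m jog '0 0 0 0 0 -0.08 0; 0 0 0 0 0 -0.16 0; 0 0 0 0 0 -0.24 0'
```

```text
time_s: 12.85
ee_pos: [495.4, -235.2, 103.2]
ee_rot: [180.0, 0.1, 161.5]
force: [3.7, 1.8, 4.8]
gripper_width: 0.5
```

Contact came near z = 110 with about 4 N, which confirms the 35 mm offset. Home should be near z ≈ 86.

```bash
python3 -m jog '0 0 0 0 0 -0.1 0; 0 0 0 0 0 -0.2 0; 0 0 0 0 0 -0.3 0; 0 0 0 0 0 -0.4 0'
python3 -m jog '0 0 0 0 0 -0.07 0; 0 0 0 0 0 -0.14 0; 0 0 0 0 0 -0.2 0'
```

```text
time_s: 13.35
ee_pos: [494.3, -235.1, 92.6]
ee_rot: [-180.0, -0.0, 161.5]
force: [3.1, 0.9, 4.8]
gripper_width: 0.5
time_s: 13.72
ee_pos: [494.3, -234.9, 87.7]
ee_rot: [-180.0, -0.0, 161.5]
force: [2.2, -0.1, 3.5]
gripper_width: 0.4
```

```bash
python3 -m jog '0 0 0 0 0 -0.05 0; 0 0 0 0 0 -0.1 0'
```

```text
time_s: 13.98
ee_pos: [494.4, -234.9, 85.3]
ee_rot: [180.0, -0.0, 161.5]
force: [3.1, 0.7, 7.3]
gripper_width: 0.4
```

```bash
python3 -m jog '0 0 0 0 0 -0.03 0; 0 0 0 0 0 -0.06 0; 0 0 0 0 0 -0.06 0'
```

```text
time_s: 14.35
ee_pos: [494.5, -234.9, 85.0]
ee_rot: [180.0, 0.0, 161.5]
force: [1.4, 0.3, 10.6]
gripper_width: 0.3
```

Hard stop reached: the force rises while z holds at 85.0. I'll add a little more, hold, then withdraw.

```bash
python3 -m jog '0 0 0 0 0 -0.05 0; 0 0 0 0 0 -0.1 0; 0 0 0 0 0 -0.1 0; 0 0 0 0 0 -0.1 0'
```

```text
time_s: 14.85
ee_pos: [494.6, -235.0, 84.6]
ee_rot: [-180.0, 0.1, 161.5]
force: [-1.7, 3.2, 22.4]
gripper_width: 0.1
```

```bash
python3 -m jog '0 0 0 0 0 0.3 0; 0 0 0 0 0 1.5 0; 0 0 0 0 0 3.5 0; 0 0 0 0 0 5 0'
python3 -m jog '0 0 0 0 2 0 0; 0 0 0 0 4 0 0; 0 0 0 0 6 0 0; 0 0 0 0 8 0 0; 0 0 0 0 10 0 0'
python3 - <<'E'
from h import *
t=grab_frame("top");s=grab_frame("side");print(env.state()["time_s"],env.state()["force"].round(1))
A=cv2.resize(t[190:315,340:465],(400,400),interpolation=3);B=cv2.resize(s[280:380,260:360],(400,400),interpolation=3)
cv2.imwrite("pics/end.png",cv2.convertScaleAbs(np.hstack([A,B])[:,:,::-1],alpha=1.4))
E
```

```text
time_s: 15.35
ee_pos: [492.8, -234.7, 206.8]
ee_rot: [-180.0, -0.2, 161.5]
force: [0.1, -0.6, -1.5]
gripper_width: 0.3
time_s: 15.98
ee_pos: [492.3, 16.1, 205.0]
ee_rot: [-179.9, -0.2, 161.5]
force: [0.4, -0.0, 0.1]
gripper_width: 0.5
16.075 [-0.  -0.5  0.1]
```

View pics/end.png

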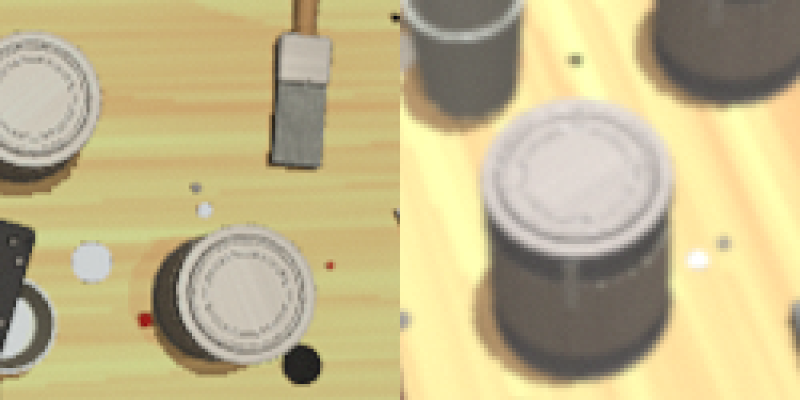

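The lid is flat in both views and the tin is in place: rim centre (416.6,281.6) in the top view, against (417,282) before. The arm is clear, so I'm handing in.

```bash
python3 -m jog '0 0 0 0 0 0 0; 0 0 0 0 0 0 0; 0 0 0 0 0 0 0' && python3 -c "
from workcell import env; print(env.job_done())"
```

```text
time_s: 16.45
ee_pos: [494.2, 13.9, 206.1]
ee_rot: [-180.0, -0.0, 161.4]
force: [0.0, 0.8, 0.6]
gripper_width: 0.3
the job is handed in; nothing more can be done
None
```

I held the fingertips above the raised edge of the sprung tin's lid, pressed the lid fully home, came away, and handed the job in at about 16.5 s. No verdict is reported.

- **Which tin:** the sprung one was the steel tin at about (468, -246) mm, with the lid raised towards 21° by about 0.32 rad.
- **Dwell:** I did this twice. The reported TCP height disagreed with the cameras: the real tips were about 35 mm higher, shown by triangulation and by where contact came. The first hold (about 3 s) was therefore probably too high. I repeated it for about 3 s at roughly 17 mm tip clearance, with no contact force beyond noise.
- **Press:** contact began at a reported height of about 110 mm with about 4 N. A hard stop came at 85 mm, and I pressed to about 22 N there.
- **Last checks:** both cameras show the lid flat and the tin within about a pixel of where it stood. The wrist force read near zero after withdrawing. I did not re-measure the other tins and things, but the arm never passed near them, and those visible in the last crops look undisturbed.

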